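# Show the test plate's edge to the reader

## Robot

A 7-joint arm with a two-finger parallel gripper is mounted at the origin on the work surface. World frame = base frame: x ahead of the robot, y to its left, z up, the work surface at z = 0. Lengths are in m, angles in rad, forces in N, time in s.
With the tool pointing down it reaches from about 0.4 to 0.85 m from the base axis. Payload 6.9 kg.
Tool frame: the origin (TCP) lies midway between the tips of the shut fingers; the grasp point (between the pads) lies 19 mm behind it; z points along the fingers, y is the direction in which the jaws open and shut (so a half turn about z gives the same grasp; the last joint's range is limited). The gripper opens to 85 mm and grips with 20 to 120 N. Pads are 22 mm wide; open, the fingers measure 114 mm over their backs; the gripper's body (76 mm by 85 mm) begins 54 mm behind the grasp point. The pads swing forward as they close: fully open they stand 13 mm farther back than shut.
Start: joints at [1.22, 0.507, -0.238, 1.5, 0.126, 1.149, -0.155], TCP at [0.275, -0.561, 0.231] pointing down, gripper open.
Joint ranges: [-3.08, 3.08], [-0.24, 2.05], [-1.43, 1.35], [0, 2.5], [-1.52, 4.66], [0.17, 1.96], [-2.89, 2.89]. Speed limits (rad/s): [2.39, 2.39, 3.14, 3.14, 3.14, 3.14, 3.14].

## Interface

Orientations are given as [roll, pitch, yaw] about the fixed x, y, z axes, in that order (R = Rz(yaw) Ry(pitch) Rx(roll)).
In Python, from bench import r gives the robot as it stands.
- The arm moves only by the tool carry_out, never from a script. Its argument "motion" is a list of rows, each a list of 3 entries, a list of its own where there are three numbers: the shift along the tool's x, y, z in cm, then the turn, a rotation vector about the tool's x, y, z in degrees, then the opening, from -1 (shut) to 1 (fully open), so that 0 is half open. A call has 1 to 20 rows; each row shifts and turns the pose as measured when the row begins, along the tool's axes as they then stand; what a row does not reach is not made up. A row lasts 1/10 s, in which the tool goes at most 50 mm and 8.59 degrees, less where a joint would pass 70% of its speed; a pose out of reach is approached as far as the arm can. A call is refused whole if a number of a shift passes 5 or a number of a turn 8.59, either way. A call with a gripper value outside its range is refused whole. The fingers move at their own pace and stop on an object; "force" is the grip in N (left out, the last holds). Time passes only in rows, so rows that do not move let the fingers close. It gives the time, the measured TCP pose, the force and the opening at its end, in the units of the state.
- r.read_state(): the state, without advancing time (a new reading comes with each control period).
- r.get_image(name): name is "scene" or "side" or "wrist"; returns a dict with "img" (480x640x3 uint8, blue, green, red), "mtx" (3x3 intrinsics, pixels), "origin" and "rotation" of the camera in the world. Camera axes: x right, y down, z forward; pixel columns grow to the right and rows downward; lengths in m; the calibration is good to about 2 mm. The wrist camera is an equidistant fisheye: a pixel r from the principal point sees the ray r / f radians off the axis. A picture is of the moment at which its call begins. There is no depth.
- r.close_job(): hands the job in, once; it reports no verdict.
The state is a dict: "t": time; "q": joint angles; "qvel": joint speeds; "effort": joint torques, N m; "tcp_pos": TCP position; "eef_rot": TCP orientation; "wrist_force": force on the tool from outside, world axes, zero at the start; "wrist_torque": the same for the moment, N m; "finger_gap": finger opening in m.
Only numpy, scipy, OpenCV 4.12 (cv2) and the standard library are available. Lean on these libraries where they do the work, as an engineer would, in place of code of your own. Each camera call takes 0.05 s, during which the arm holds its last target.

## Task

Push the aluminium plate that lies on the raised ledge along the fence, without lifting it, until it overhangs the ledge's open end by about a quarter of its length, so that its edge comes over the round window of the reader below; leave it lying flat and straight along the ledge. Then press the low flat button right down to start the reading. Leave the mushroom-shaped stop button and everything else alone.

Things in the scene. Friction and masses are not known exactly. Their poses are not given: they have to be found in the camera images.
- plate: the aluminium plate on the ledge: 60 mm wide (its x), 140 mm long (its y), 6 mm thick; 0.1 to 0.2 kg; origin at the centre of its underside; its y axis points roughly towards the ledge's open end
- ledge: fixed painted ledge 90 mm wide (its x), 300 mm long (its y), top surface 40 mm above the bench; origin under its centre, y axis towards the open end. A dark steel fence, 8 mm thick and 10 mm high above the ledge's top, runs along its whole -x edge (inner face at x = -37 mm)
- ledge_end (a point): middle of the ledge's open end, at its top surface, axes as the ledge's (y along it, outwards). At the start the plate lies 25 to 95 mm short of this end, nearly parallel to the fence and 2 to 12 mm from it, with 65 mm or more of free ledge behind it
- reader_window (a point): centre of the reader's round black window, 26 mm diameter, 35 mm beyond the ledge's open end, in a grey block 70 x 70 mm, 16 mm high, fixed to the ledge
- start_station: fixed grey box 70 x 70 x 45 mm that carries the low flat start button in the middle of its top; origin under its centre. It may change places with the stop station
- start_button_top (a point): centre of the top of the flat start button (black, 30 mm diameter, in a dark round housing), 67 mm above the bench
- start_button (a joint): travel of the start button, 0 up, 0.006 m fully down; springs back; about 5 N presses it fully
- stop_station: fixed grey box 70 x 70 x 45 mm that carries the stop button; origin under its centre
- stop_top (a point): centre of the top of the mushroom-shaped stop button (black, 42 mm diameter, on a stem), 97 mm above the bench
- stop_button (a joint): travel of the stop button, 0 up, 0.006 m fully down; springs back
- weight: bystander: brass cylinder, 36 mm diameter, 35 mm high; origin under its centre
- gauge_block: bystander: steel block 30 x 50 x 30 mm; origin under its centre
- collar: bystander: dark steel ring, 44 mm diameter, 18 mm high; origin under its centre
- spare_plate: bystander: a second plate, steel, 60 x 140 x 6 mm, lying on the bench, not on the ledge; origin under its centre
- jar: bystander: jar 60 mm diameter, 80 mm high; origin under its centre
- cup: bystander: white cup, 70 mm diameter, 85 mm high; origin under its centre
- wrench: bystander: steel wrench lying flat on the bench
Things that resemble listed ones, but are neither listed nor needed, are in the scene too. Leave any orange look-alike of the start_station alone. What is shaped like the plate but black is not meant.

How it is judged:
On the way, in this order (a step that is already met when the one before it is completed fails the run):
1. the plate overhangs the open end by about a quarter of its length (y of plate in the frame of ledge_end between -0.048 and -0.02 m and x of plate in the frame of ledge_end between -0.011 and 0.018 m and angle between the y axis of plate and the y axis of ledge, either way round below 0.12 rad and angle between plate's own z axis and vertical below 0.06 rad and z of plate in the frame of ledge between 0.036 and 0.044 m), for 0.3 s.
2. the flat start button is pressed down (value of joint start_button above 0.0042 m), for 0.05 s.
At the end, for the whole second after the job is handed in: the plate rests flat on the ledge, overhanging the open end by 22 to 50 mm, within 0.12 rad of the ledge's direction and not hanging over its side; the start button, pressed after that, is released (all of step 1 and linear speed of plate below 0.01 m/s and value of joint start_button below 0.002 m); the robot touches nothing.
It fails at once if the plate is lifted off the ledge or falls (z of plate in the frame of ledge above 0.048 m or z of plate in the frame of ledge below 0.03 m or angle between plate's own z axis and vertical above 0.15 rad).
It fails at once if the stop button is pressed (value of joint stop_button above 0.003 m).
It fails at once if a bystander is disturbed (distance of any of weight, gauge_block, collar, spare_plate, jar, cup, wrench from where it was at the start of the episode above 0.02 m).
It also fails if it takes over 43 s, if anything falls off the work surface, if the arm or the gripper's body presses on something with over 40 N, if the wrist force passes 120 N, or if a joint passes its speed limit or range.

## Working session

There is one attempt and no reset: what is moved stays moved. The work goes in short steps, Python scripts to look and compute and a tool call to move; the robot and the scene stay as the last step left them, time stands still between calls to the robot, and variables do not carry over. Pictures are saved under pics/ and viewed, and the job is handed in when it is done.

Besides the shell and the picture viewer there is one more tool, called after "Call:" as name(argument=value, ...) on one line, values as JSON. carry_out: Moves the arm, as the interface text tells. Its arguments: {"type":"object","properties":{"motion":{"type":"array","items":{"type":"array"}},"force":{"type":"number"}},"required":["motion"]}

```bash
ls; mkdir -p pics; python3 - <<'E'
from bench import r
import cv2
for n in ["scene","side","wrist"]:
    d=r.get_image(n); cv2.imwrite(f"pics/{n}0.png",d["img"]); print(n,d["mtx"].tolist(),d["origin"],d["rotation"].tolist() if hasattr(d["rotation"],'tolist') else d["rotation"])
print(r.read_state())
E
```

```text
pics
scene [[474.6185143274047, 0.0, 333.1899368238984], [0.0, 474.6185143274047, 234.57853250748], [0.0, 0.0, 1.0]] [ 0.86509141 -0.36314669  0.68749523] [-2.371376838217045, -0.017981583861389927, 0.6152055341899254]
side [[554.2752397896253, 0.0, 318.40956428488107], [0.0, 554.2752397896253, 246.80266605978463], [0.0, 0.0, 1.0]] [ 0.51454039 -0.77944696  0.87743631] [-2.2923691280932585, -0.020716712697403716, -0.04237167258003338]
wrist [[371.64829954431775, 0.0, 319.67395270746033], [0.0, 371.64829954431775, 241.3955596515642], [0.0, 0.0, 1.0]] [ 0.33835766 -0.52989995  0.37261731] [2.865151197035629, 0.002222978152970345, -1.1165456690511357]
{'t': 0.15, 'q': array([ 1.22052537,  0.50813548, -0.23754026,  1.50088819,  0.12569252,
        1.14891287, -0.15481611]), 'qvel': array([-9.16326247e-04, -2.36415888e-03, -1.04727393e-03, -2.73335977e-03,
        5.15044084e-05, -6.49594890e-04,  2.92176195e-04]), 'effort': array([-1.71837899e-03, -6.21009851e+01, -2.18947738e+00, -2.49840188e+01,
        1.25948031e-02,  9.09966737e-03,  6.09121867e-05]), 'tcp_pos': array([ 0.27487148, -0.56088932,  0.23064031]), 'eef_rot': array([-3.14023445e+00,  1.78320192e-05,  4.55754605e-01]), 'wrist_force': array([0.66377459, 0.26137717, 0.56304188]), 'wrist_torque': array([-0.03593919, -0.01773884,  0.01581576]), 'finger_gap': 0.08545855268057073}
```

View pics/scene0.png

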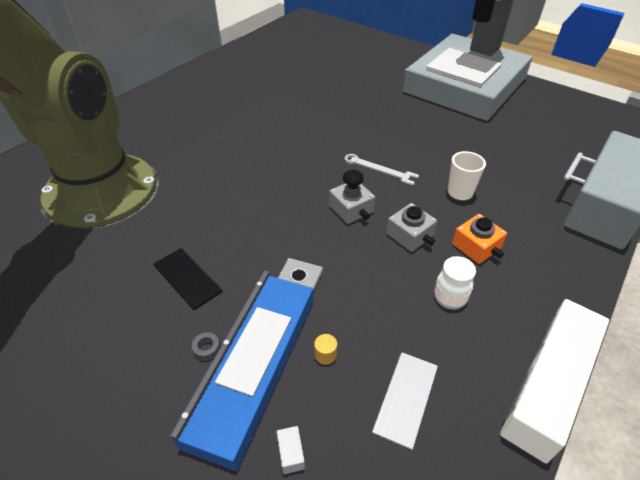

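View pics/side0.png

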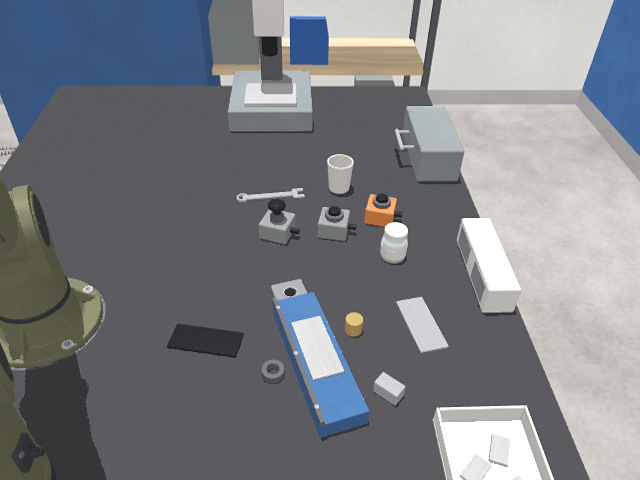

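View pics/wrist0.png

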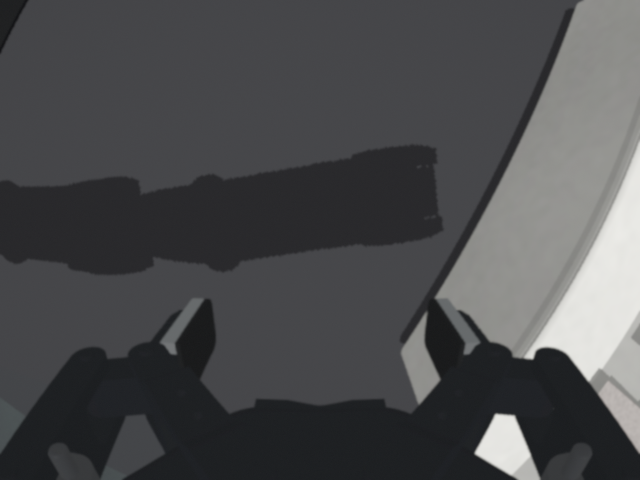

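The scene view shows the silver plate on the blue ledge at about (255,350). The open end, with the reader, is at (300,275), and the fence runs along the left edge. The black look-alike plate is at (187,277) and the spare plate at (406,398).

There are three button boxes:
- **Grey with mushroom button, (352,198):** the stop station.
- **Grey with low flat button, (412,226):** this fits the start station.
- **Orange, (480,237):** the look-alike.

I'll confirm these in a crop.

```bash
cat > h.py <<'E'
import numpy as np, cv2
from scipy.spatial.transform import Rotation as R
def ray(d,uv):
    K=d["mtx"]; uv=np.atleast_2d(np.asarray(uv,float))
    c=np.c_[(uv[:,0]-K[0,2])/K[0,0],(uv[:,1]-K[1,2])/K[1,1],np.ones(len(uv))]
    rot=np.asarray(d["rotation"]); M=R.from_euler('xyz',rot).as_matrix() if rot.size==3 else rot
    return c@M.T
def cast(d,uv,z):
    v=ray(d,uv); o=np.asarray(d["origin"]); return o+v*((z-o[2])/v[:,2])[:,None]
def proj(d,p):
    rot=np.asarray(d["rotation"]); M=R.from_euler('xyz',rot).as_matrix()
    c=(np.atleast_2d(p)-d["origin"])@M; K=d["mtx"]
    return np.c_[c[:,0]/c[:,2]*K[0,0]+K[0,2],c[:,1]/c[:,2]*K[1,1]+K[1,2]]
E
python3 - <<'E'
from h import *
from bench import r
S=r.get_image("scene");D=r.get_image("side")
a=S["img"][150:280,310:520]; cv2.imwrite("pics/btn.png",cv2.resize(a,None,fx=3.5,fy=3.5,interpolation=cv2.INTER_CUBIC))
a=S["img"][255:470,160:330]; cv2.imwrite("pics/led.png",cv2.resize(a,None,fx=2.75,fy=2.75,interpolation=cv2.INTER_CUBIC))
a=D["img"][270:440,230:400]; cv2.imwrite("pics/led2.png",cv2.resize(a,None,fx=3.5,fy=3.5,interpolation=cv2.INTER_CUBIC))
for n,d in (("scene",S),("side",D)):
    im=d["img"].astype(int); 
    # plate: bright lowsat near
    hsv=cv2.cvtColor(d["img"],cv2.COLOR_BGR2HSV)
    m=((hsv[...,2]>170)&(hsv[...,1]<60)).astype(np.uint8)
    for c in cv2.findContours(m,cv2.RETR_EXTERNAL,cv2.CHAIN_APPROX_NONE)[0]:
        if cv2.contourArea(c)>400:
            q=cv2.boxPoints(cv2.minAreaRect(c)); p=cast(d,c[:,0],0.046)[:,:2].astype(np.float32)
            rr=cv2.minAreaRect(p)
            if abs(max(rr[1])-.14)<.03 and abs(min(rr[1])-.06)<.02: print(n,"plate",rr,cv2.boxPoints(rr).round(4).tolist(),c[:,0].mean(0))
    m=((hsv[...,0]>100)&(hsv[...,0]<125)&(hsv[...,1]>150)&(hsv[...,2]>120)).astype(np.uint8)
    for c in cv2.findContours(m,cv2.RETR_EXTERNAL,cv2.CHAIN_APPROX_NONE)[0]:
        if cv2.contourArea(c)>2000: print(n,cv2.contourArea(c),cv2.boundingRect(c))
E
```

```text
scene plate ((0.7836930751800537, -0.048520274460315704), (0.05656764656305313, 0.13174164295196533), 12.144667625427246) [[0.7422000169754028, 0.00989999994635582], [0.7699000239372253, -0.11890000104904175], [0.8252000212669373, -0.10700000077486038], [0.7975000143051147, 0.021800000220537186]] [405.58898305 400.23305085]
scene plate ((0.5575854182243347, -0.11521690338850021), (0.06111932545900345, 0.14052872359752655), 15.942747116088867) [[0.508899986743927, -0.0560000017285347], [0.5475000143051147, -0.19120000302791595], [0.6062999963760376, -0.17440000176429749], [0.5677000284194946, -0.03929999843239784]] [253.61711712 350.87387387]
scene plate ((0.7492521405220032, 0.18780584633350372), (0.05980924144387245, 0.1158667504787445), 15.272744178771973) [[0.7050999999046326, 0.23579999804496765], [0.7357000112533569, 0.12399999797344208], [0.79339998960495, 0.13979999721050262], [0.7627999782562256, 0.2515999972820282]] [455.25       280.87121212]
scene 9783.5 (178, 276, 135, 186)
side plate ((0.5555198192596436, -0.11781808733940125), (0.06050228700041771, 0.14128249883651733),
[... 163 characters left out ...]
976158142, -0.041600000113248825]] [316.76923077 347.49704142]
side plate ((0.764860212802887, -0.0664072036743164), (0.05668109282851219, 0.13416965305805206), 12.164007186889648) [[0.7229999899864197, -0.006800000090152025], [0.7512999773025513, -0.1379999965429306], [0.8066999912261963, -0.12600000202655792], [0.7784000039100647, 0.005100000184029341]] [421.55704698 324.11409396]
side plate ((0.7488301396369934, 0.1841229796409607), (0.13679920136928558, 0.05947331339120865), 73.4730453491211) [[0.7009000182151794, 0.12700000405311584], [0.7578999996185303, 0.11010000109672546], [0.7968000173568726, 0.24120000004768372], [0.739799976348877, 0.2581999897956848]] [394.47524752 240.78217822]
```

View pics/btn.png

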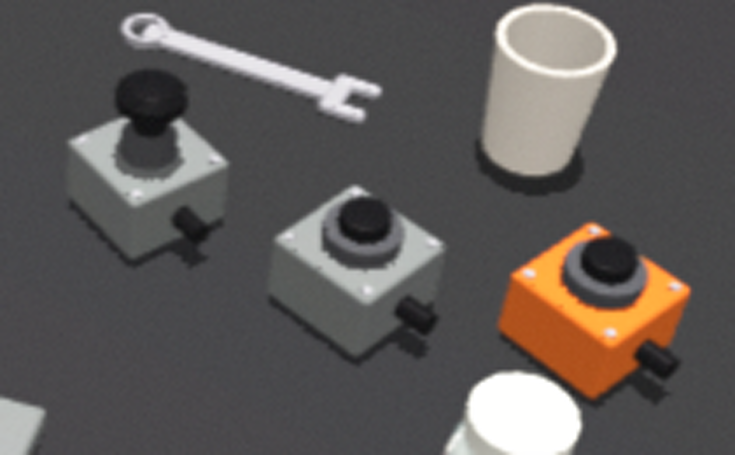

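View pics/led.png

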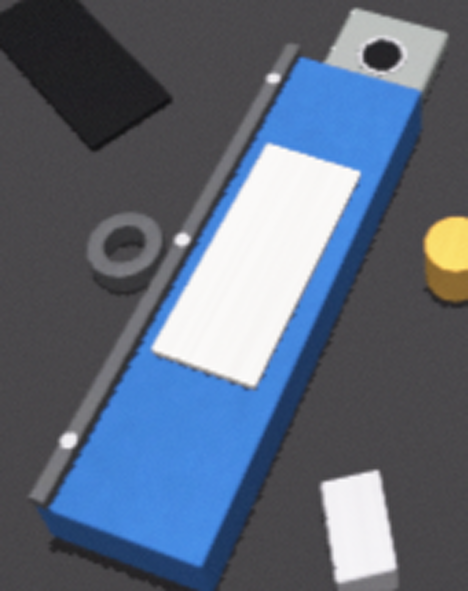

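View pics/led2.png

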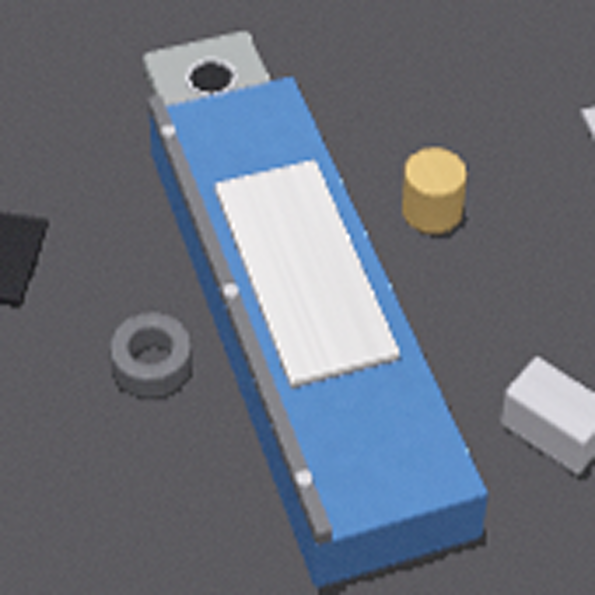

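```bash
python3 - <<'E'
from h import *
from bench import r
S=r.get_image("scene");D=r.get_image("side")
for d,b,st,w,s in ((S,[(313.1,288.5),(234.5,462.3)],(414.6,211),(298.7,275),1),(D,[(314.3,292.9),(368.9,410.9)],(335,211),(290.3,292),0)):
    e=cast(d,b,.04)[:,:2]; v=e[0]-e[1]; L=np.linalg.norm(v); v/=L; x=np.array([v[1],-v[0]])
    print("corners",e,"len",L,"ang",np.arctan2(v[1],v[0]),"end",e[0]-.045*x)
    print("start",cast(d,st,.067)[0],"window",cast(d,w,.016)[0])
# blobs of black buttons: print refined dark centroid
for n,d,c in (("scene",S,(414,212)),("side",D,(335,211))):
    g=cv2.cvtColor(d["img"],cv2.COLOR_BGR2GRAY); x0,y0=c[0]-14,c[1]-12
    sub=g[y0:y0+24,x0:x0+28]; m=(sub<45).astype(np.uint8)
    k,l,stt,cen=cv2.connectedComponentsWithStats(m); print(n,[(stt[i].tolist(),(cen[i]+[x0,y0]).round(1).tolist()) for i in range(1,k)])
    cv2.imwrite(f"pics/b_{n}.png",cv2.resize(d["img"][y0-10:y0+34,x0-10:x0+38],None,fx=8,fy=8))
E
```

```text
corners [[ 0.55847691  0.03134225]
 [ 0.64580433 -0.2537482 ]] len 0.298165461797366 ang 1.8680363825782833 end [0.51545023 0.01816254]
start [0.61657507 0.27910322 0.067     ] window [0.50745127 0.05518981 0.016     ]
corners [[ 0.55743405  0.02542076]
 [ 0.64078997 -0.25643319]] len 0.2939215223493059 ang 1.8583417080141826 end [0.51428162 0.01265879]
start [0.61552735 0.26908674 0.067     ] window [0.50715114 0.05232055 0.016     ]
scene [([7, 7, 14, 12, 139], [413.8, 212.6])]
side [([8, 10, 11, 7, 31], [333.4, 213.4])]
```

View pics/b_side.png

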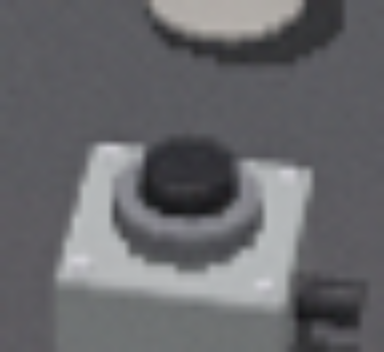

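The crop confirms it: the grey box with the low flat button (crop 357,220) is the start station. The grey one on the left has the mushroom stop, and the right one is orange. The plate needs to move about 105 mm along the ledge (yaw about 1.86). I'll push it with the shut fingers, starting behind its rear edge.

Call:
carry_out(motion=[[[4.3,-1.7,0],[0,0,0],-1],[[4.3,-1.7,0],[0,0,0],-1],[[4.3,-1.7,0],[0,0,0],-1],[[4.3,-1.7,0],[0,0,0],-1],[[4.3,-1.7,0],[0,0,0],-1],[[4.3,-1.7,0],[0,0,0],-1],[[4.3,-1.7,0],[0,0,0],-1],[[4.3,-1.7,0],[0,0,0],-1],[[4.3,-1.7,0],[0,0,0],-1],[[4.3,-1.7,0],[0,0,0],-1],[[0,0,0],[0,0,-8],-1],[[0,0,0],[0,0,-8],-1],[[0,0,0],[0,0,-8],-1],[[0,0,0],[0,0,-8],-1],[[0,0,0],[0,0,-8],-1],[[0,0,0],[0,0,-8],-1],[[0,0,0],[0,0,-8],-1],[[0,0,0],[0,0,-8],-1],[[0,0,0],[0,0,-8],-1],[[0,0,0],[0,0,-8],-1]], force=40)

```text
t: 2.35
tcp_pos: [0.5993, -0.2046, 0.2283]
eef_rot: [3.142, -0.0, 1.903]
wrist_force: [0.5, -0.0, 0.5]
finger_gap: 0.0002
```

Call:
carry_out(motion=[[[0,0,0],[0,0,0],-1],[[0,0,0],[0,0,0],-1]])

```text
t: 2.55
tcp_pos: [0.5992, -0.205, 0.228]
eef_rot: [-3.142, -0.001, 1.901]
wrist_force: [0.3, 0.2, 0.6]
finger_gap: -0.0001
```

```bash
cat >> h.py <<'E'
def totool(s,target):
    M=R.from_euler('xyz',s["eef_rot"]).as_matrix(); return (M.T@(np.asarray(target)-s["tcp_pos"])*100).round(2)
V=np.array([np.cos(1.862),np.sin(1.862)]);X=np.array([V[1],-V[0]]);END=np.array([.516,.0165])
E
python3 - <<'E'
from h import *
from bench import r
s=r.read_state(); print(s["tcp_pos"],s["eef_rot"])
rear=np.array([.5566,-.1165])-.07*V
print("rear",rear, "to start", totool(s,[*(rear-.035*V),.0425]))
E
```

```text
[ 0.59915777 -0.20497305  0.22795139] [-3.14152664e+00 -1.25590672e-03  1.90143875e+00]
rear [ 0.57669738 -0.18355293] to start [-0.77 -1.57 18.54]
```

Call:
carry_out(motion=[[[-0.8,-1.6,0],[0,0,0],-1],[[0,0,0],[0,0,2.4],-1],[[0,0,4],[0,0,0],-1],[[0,0,4],[0,0,0],-1],[[0,0,4],[0,0,0],-1],[[0,0,2],[0,0,0],-1],[[0,0,1],[0,0,0],-1],[[0,0,0],[0,0,0],-1],[[0,0,0],[0,0,0],-1]])

```text
t: 3.45
tcp_pos: [0.5888, -0.2191, 0.0761]
eef_rot: [3.137, 0.004, 1.826]
wrist_force: [0.2, 0.4, 0.1]
finger_gap: 0.0001
```

```bash
python3 - <<'E'
from h import *
from bench import r
s=r.read_state(); print(s["tcp_pos"],s["eef_rot"],s["wrist_force"])
rear=np.array([.5566,-.1165])-.07*V
print("to start", totool(s,[*(rear-.035*V),.0425]))
for n in("side","scene"):
    d=r.get_image(n); cv2.imwrite(f"pics/{n}1.png",cv2.resize(d["img"][250:480,160:420],None,fx=2.5,fy=2.5))
E
```

```text
[ 0.58875881 -0.21906684  0.0760584 ] [3.1370192  0.00377809 1.82588703] [0.1714016  0.37930993 0.1463455 ]
to start [ 0.26 -0.16  3.35]
```

View pics/side1.png

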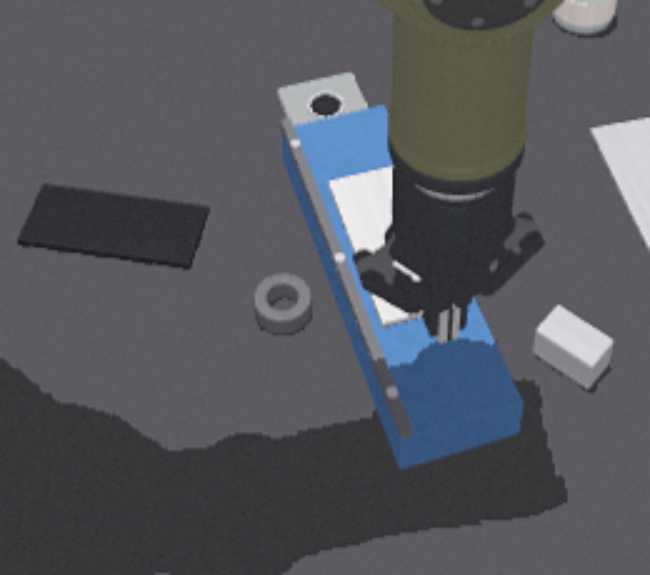

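View pics/scene1.png

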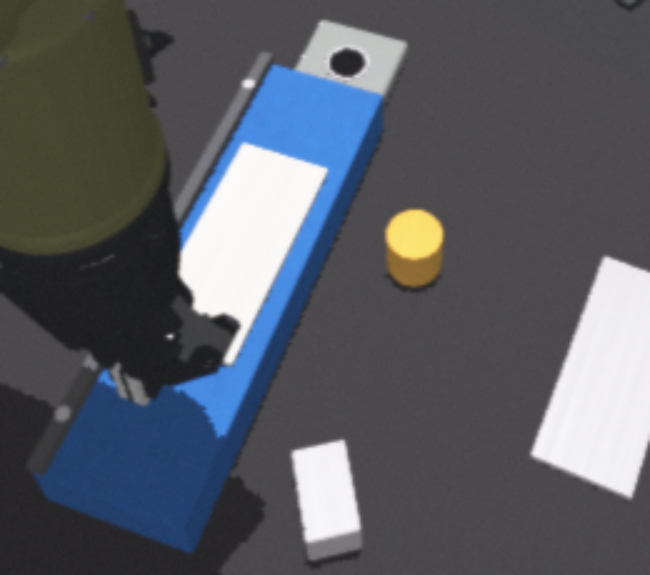

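The fingers (scene crop 130,385) hang over free ledge, behind the plate's rear edge. I'll lower them and correct the yaw.

Call:
carry_out(motion=[[[0,-0.2,1.0],[0.25,0.2,-1.5],-1],[[0,0,1.0],[0,0,0],-1],[[0,0,0.8],[0,0,0],-1],[[0,0,0.3],[0,0,0],-1],[[0,0,0],[0,0,0],-1]])

```text
t: 4.05
tcp_pos: [0.5883, -0.2205, 0.0453]
eef_rot: [3.138, 0.003, 1.854]
wrist_force: [0.3, 0.6, 0.5]
finger_gap: -0.0002
```

```bash
python3 - <<'E'
from h import *
from bench import r
s=r.read_state(); print(s["tcp_pos"],s["eef_rot"],s["wrist_force"])
rear=np.array([.5566,-.1165])-.07*V
print("to start", totool(s,[*(rear-.035*V),.0425]), "tcp in ledge", (s["tcp_pos"][:2]-END)@np.c_[X,V])
E
```

```text
[ 0.58831833 -0.22047046  0.0452818 ] [3.13777963 0.00328731 1.85356594] [0.28432194 0.60635299 0.51734914]
to start [ 0.37 -0.06  0.28] tcp in ledge [ 0.00123815 -0.24775675]
```

Call:
carry_out(motion=[[[0,0,0.25],[0,0,0],-1],[[1,0,0],[0,0,0],-1],[[1,0,0],[0,0,0],-1],[[0.5,0,0],[0,0,0],-1],[[0.5,0,0],[0,0,0],-1],[[0.5,0,0],[0,0,0],-1],[[0.5,0,0],[0,0,0],-1],[[0.5,0,0],[0,0,0],-1]])

```text
t: 4.85
tcp_pos: [0.5752, -0.1733, 0.0433]
eef_rot: [3.137, 0.004, 1.854]
wrist_force: [0.1, -0.1, 0.4]
finger_gap: 0.0003
```

```bash
python3 - <<'E'
from h import *
from bench import r
s=r.read_state(); print(s["tcp_pos"],s["eef_rot"],s["wrist_force"])
print("tcp in ledge", (s["tcp_pos"][:2]-END)@np.c_[X,V])
for n in("side","scene"):
    d=r.get_image(n); cv2.imwrite(f"pics/{n}2.png",cv2.resize(d["img"][250:480,160:420],None,fx=2.5,fy=2.5))
E
```

```text
[ 0.5752438  -0.17333481  0.04330611] [3.13651132 0.00409372 1.85390775] [ 0.10054329 -0.13764388  0.38850243]
tcp in ledge [ 0.00224697 -0.19885178]
```

View pics/scene2.png

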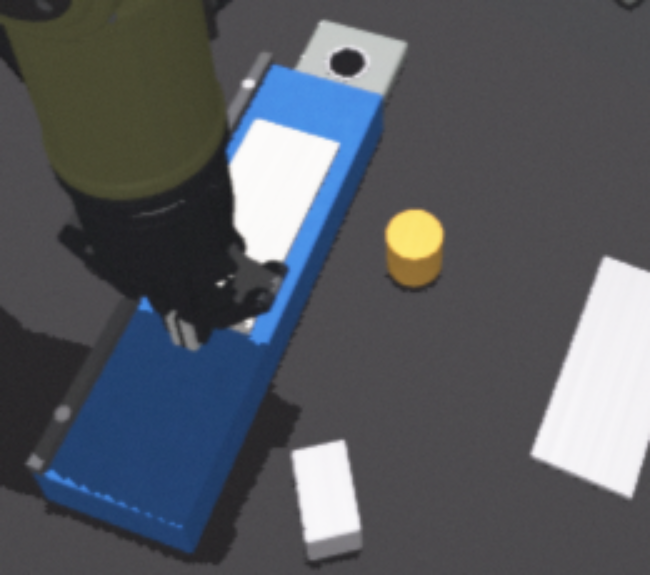

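The plate's front edge moved from crop (242,143) to (258,120). It is still straight and the fingers bear on its rear edge. I'll push on.

Call:
carry_out(motion=[[[0.6,0,0.1],[0,0,0],-1],[[0.6,0,0],[0,0,0],-1],[[0.6,0,0],[0,0,0],-1],[[0.6,0,0],[0,0,0],-1],[[0.6,0,0],[0,0,0],-1],[[0.6,0,0],[0,0,0],-1],[[0.6,0,0],[0,0,0],-1],[[0.6,0,0],[0,0,0],-1],[[0.6,0,0],[0,0,0],-1],[[0.4,0,0],[0,0,0],-1],[[0,0,0],[0,0,0],-1]])

```text
t: 6.05
tcp_pos: [0.5578, -0.1123, 0.0422]
eef_rot: [3.136, 0.004, 1.855]
wrist_force: [-0.2, -0.2, 0.3]
finger_gap: 0.0005
```

```bash
python3 - <<'E'
from h import *
from bench import r
s=r.read_state(); print(s["tcp_pos"],s["eef_rot"],s["wrist_force"])
print("tcp in ledge", (s["tcp_pos"][:2]-END)@np.c_[X,V])
for n in("side","scene"):
    d=r.get_image(n); cv2.imwrite(f"pics/{n}3.png",cv2.resize(d["img"][240:400,220:380],None,fx=3.7,fy=3.7))
E
```

```text
[ 0.55778615 -0.11231704  0.04220738] [3.13599192 0.00416926 1.85472615] [-0.16647833 -0.22705546  0.26880284]
tcp in ledge [ 0.00304284 -0.13539074]
```

View pics/scene3.png

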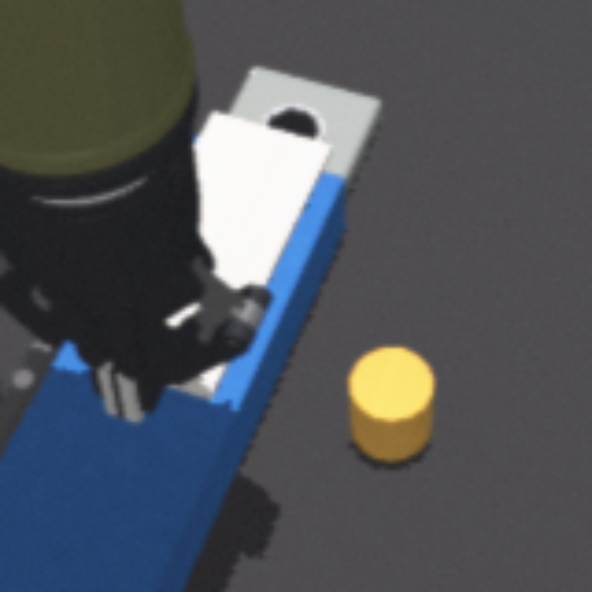

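View pics/side3.png

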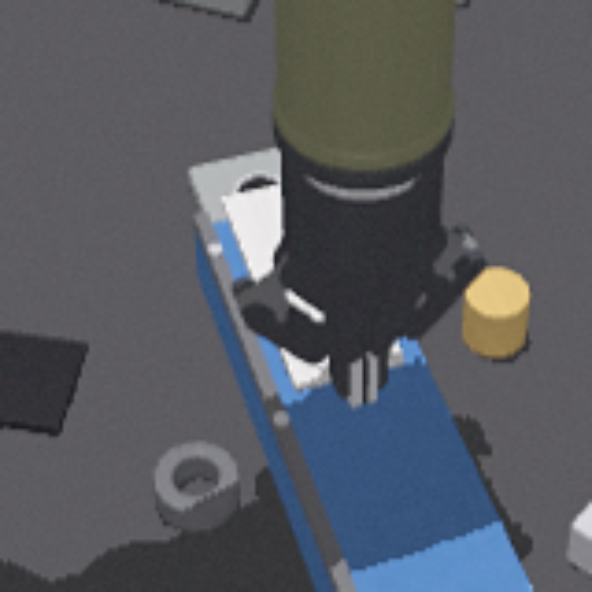

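```bash
python3 - <<'E'
from h import *
from bench import r
S=r.get_image("scene");D=r.get_image("side")
P=np.c_[X,V]
for nm,d,uv,z in (("plateS",S,[(277.3,270.3),(309.5,279.5)],.046),("ledgeS",S,[(313.8,288.1)],.04),("plateD",D,[(222/3.7+220,196/3.7+240)],.046),("rearD",D,[(298/3.7+220,385/3.7+240)],.046)):
    print(nm,((cast(d,uv,z)[:,:2]-END)@P).round(4).tolist())
E
```

```text
plateS [[-0.0263, 0.0145], [0.034, 0.0139]]
ledgeS [[0.0458, 0.0032]]
plateD [[-0.0273, 0.0129]]
rearD [[-0.0276, -0.1275]]
```

The plate's front corners are at scene crop (212,112) and (331,146), and the ledge corner is at (347,178). That puts the overhang at about 12–13 mm, with the plate straight. It needs about 22 mm more.

Call:
carry_out(motion=[[[0.5,0,0],[0,0,0],-1],[[0.5,0,0],[0,0,0],-1],[[0.4,0,0],[0,0,0],-1],[[0.4,0,0],[0,0,0],-1],[[0.3,0,0],[0,0,0],-1],[[0,0,0],[0,0,0],-1]])

```text
t: 6.85
tcp_pos: [0.5517, -0.0922, 0.042]
eef_rot: [3.136, 0.005, 1.852]
wrist_force: [-0.8, 0.2, 0.6]
finger_gap: 0.0001
```

```bash
python3 - <<'E'
from h import *
from bench import r
s=r.read_state(); print(s["tcp_pos"],s["wrist_force"])
print("tcp in ledge", (s["tcp_pos"][:2]-END)@np.c_[X,V])
for n in("side","scene"):
    d=r.get_image(n); cv2.imwrite(f"pics/{n}4.png",cv2.resize(d["img"][240:400,220:380],None,fx=3.7,fy=3.7))
E
```

```text
[ 0.55169162 -0.09222496  0.0419835 ] [-0.75781348  0.17324978  0.56033852]
tcp in ledge [ 0.00297344 -0.11439479]
```

View pics/scene4.png

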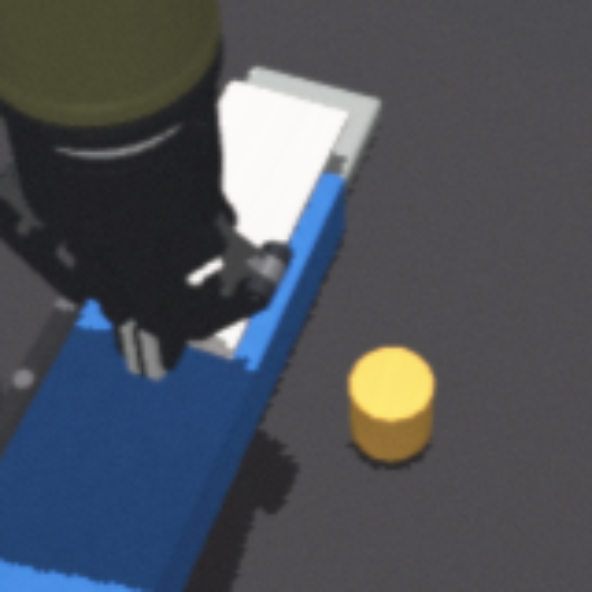

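The plate's front edge is now past the window at crop (232,82)–(350,112). I'll back off, rise, and measure it unobstructed.

Call:
carry_out(motion=[[[-1,0,0],[0,0,0],-1],[[-2,0,0],[0,0,0],-1],[[0,0,-2],[0,0,0],-1],[[0,0,-4],[0,0,0],-1],[[0,0,-5],[0,0,0],-1],[[0,0,-5],[0,0,0],-1],[[-5,-3,0],[0,0,0],-1],[[-5,-3,0],[0,0,0],-1],[[-5,-3,0],[0,0,0],-1],[[0,0,0],[0,0,0],-1]])

```text
t: 7.95
tcp_pos: [0.5193, -0.2848, 0.2086]
eef_rot: [3.136, 0.007, 1.851]
wrist_force: [-0.3, -0.8, 0.1]
finger_gap: 0.0002
```

```bash
python3 - <<'E'
from h import *
from bench import r
P=np.c_[X,V]
for n in("side","scene"):
    d=r.get_image(n); cv2.imwrite(f"pics/{n}5.png",cv2.resize(d["img"][240:400,220:380],None,fx=3.7,fy=3.7))
    hsv=cv2.cvtColor(d["img"],cv2.COLOR_BGR2HSV)
    m=((hsv[...,2]>(215 if n=="scene" else 195))&(hsv[...,1]<60)).astype(np.uint8)
    for c in cv2.findContours(m,cv2.RETR_EXTERNAL,cv2.CHAIN_APPROX_NONE)[0]:
        if cv2.contourArea(c)>400:
            p=((cast(d,c[:,0],0.046)[:,:2]-END)@P).astype(np.float32); rr=cv2.minAreaRect(p)
            if abs(rr[0][0])<.05: print(n,rr,cv2.boxPoints(rr).round(4).tolist())
s=r.read_state(); print(s["tcp_pos"],s["eef_rot"]); print(totool(s,[.6155,.277,.2]))
E
```

```text
scene ((0.002730047330260277, -0.033144257962703705), (0.14026781916618347, 0.06015639007091522), 89.65159606933594) [[-0.027799999341368675, -0.1031000018119812], [0.03240000084042549, -0.10350000113248825], [0.03319999948143959, 0.03680000081658363], [-0.026900000870227814, 0.03720000013709068]]
[ 0.52189247 -0.27757618  0.20908211] [3.13257061 0.00412526 1.85791258]
[50.54 24.68  0.92]
```

View pics/scene5.png

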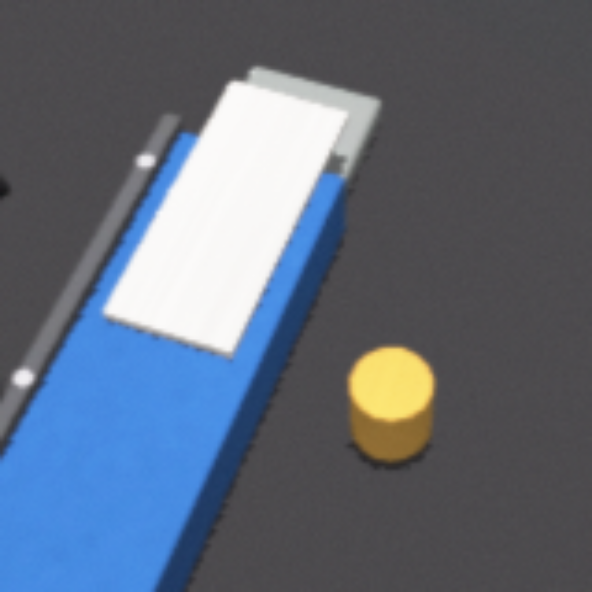

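View pics/side5.png

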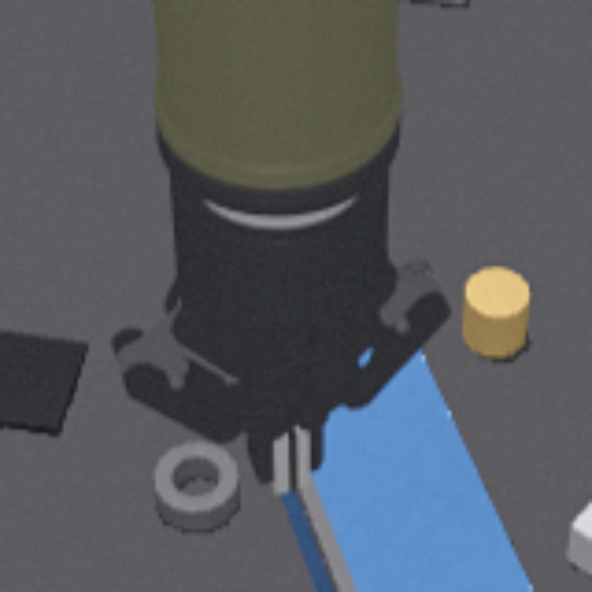

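The scene view is clear: plate centre y ≈ -33 mm, x ≈ +3 mm, skew 0.35°, overhang 33–37 mm. Next is the button. I'll check what is around it first.

```bash
python3 - <<'E'
from h import *
from bench import r
S=r.get_image("scene");D=r.get_image("side")
print("stop",cast(S,(353,177),.097)[0],cast(D,(277,205),.097)[0])
print("start",cast(S,(414.3,211.3),.067)[0],cast(D,(334.7,209.3),.067)[0])
print("orange",cast(S,(484,225),.067)[0]); print("jar",cast(S,(459,268),.08)[0],"cup",cast(S,(467,163),.085)[0])
# triangulate start button with dark housing ring via two-view rays
a,b=ray(S,(414.3,211.3))[0],ray(D,(334.7,209.3))[0]
A=np.c_[a,-b]; t=np.linalg.lstsq(A,np.asarray(D["origin"])-S["origin"],rcond=None)[0]
print(S["origin"]+a*t[0],D["origin"]+b*t[1])
E
```

```text
stop [0.4834758  0.26279008 0.097     ] [0.47816592 0.25514279 0.097     ]
start [0.61651395 0.27801082 0.067     ] [0.61523857 0.27575772 0.067     ]
orange [0.7402386  0.32246009 0.067     ]
jar [0.7494949  0.18563723 0.08      ] cup [0.64185786 0.45600857 0.085     ]
[0.61538406 0.28092517 0.06417957] [0.61567709 0.28035283 0.06347079]
```

The nearest neighbour (stop) is about 135 mm away, so the gripper clears it at its present yaw. I'll travel at z ≈ 0.2.

Call:
carry_out(motion=[[[4.2,2.05,0],[0,0,0],-1],[[4.2,2.05,0],[0,0,0],-1],[[4.2,2.05,0],[0,0,0],-1],[[4.2,2.05,0],[0,0,0],-1],[[4.2,2.05,0],[0,0,0],-1],[[4.2,2.05,0],[0,0,0],-1],[[4.2,2.05,0],[0,0,0],-1],[[4.2,2.05,0],[0,0,0],-1],[[4.2,2.05,0],[0,0,0],-1],[[4.2,2.05,0],[0,0,0],-1],[[4.2,2.05,0],[0,0,0],-1],[[4.2,2.05,0],[0,0,0],-1],[[0,0,0],[0,0,0],-1],[[0,0,0],[0,0,0],-1]])

```text
t: 9.55
tcp_pos: [0.5993, 0.3249, 0.2101]
eef_rot: [3.133, -0.008, 1.903]
wrist_force: [-0.3, -0.1, -0.3]
finger_gap: -0.0003
```

```bash
python3 - <<'E'
from h import *
from bench import r
s=r.read_state(); print(s["tcp_pos"],s["eef_rot"],s["wrist_force"]); print(totool(s,[.616,.277,.067]))
E
```

```text
[0.59927146 0.32493332 0.2101275 ] [ 3.13250368 -0.00801883  1.90280877] [-0.33363436 -0.07941721 -0.30618214]
[-5.19 -0.11 14.27]
```

Call:
carry_out(motion=[[[-3,0,0],[0,0,0],-1],[[-2.1,-0.1,0],[0.5,-0.45,0],-1],[[0,0,3],[0,0,0],-1],[[0,0,4],[0,0,0],-1],[[0,0,3],[0,0,0],-1],[[0,0,1],[0,0,0],-1],[[0,0,0],[0,0,0],-1],[[0,0,0],[0,0,0],-1]])

```text
t: 10.35
tcp_pos: [0.6152, 0.2719, 0.1]
eef_rot: [3.14, 0.002, 1.903]
wrist_force: [-0.0, -0.1, 0.3]
finger_gap: -0.0004
```

```bash
python3 - <<'E'
from h import *
from bench import r
s=r.read_state(); print(s["tcp_pos"],s["eef_rot"],s["wrist_force"]); print(totool(s,[.616,.277,.067]))
for n,(x,y) in (("scene",(340,130)),("side",(260,140))):
    d=r.get_image(n); cv2.imwrite(f"pics/{n}6.png",cv2.resize(d["img"][y:y+130,x:x+150],None,fx=4,fy=4))
E
```

```text
[0.61516272 0.27191844 0.09995951] [3.14017980e+00 1.76289876e-03 1.90260361e+00] [-0.03371013 -0.11544082  0.29432487]
[0.46 0.24 3.3 ]
```

View pics/scene6.png

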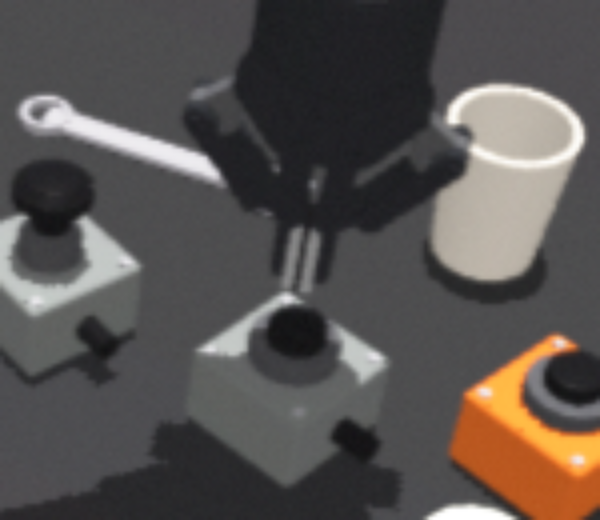

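View pics/side6.png

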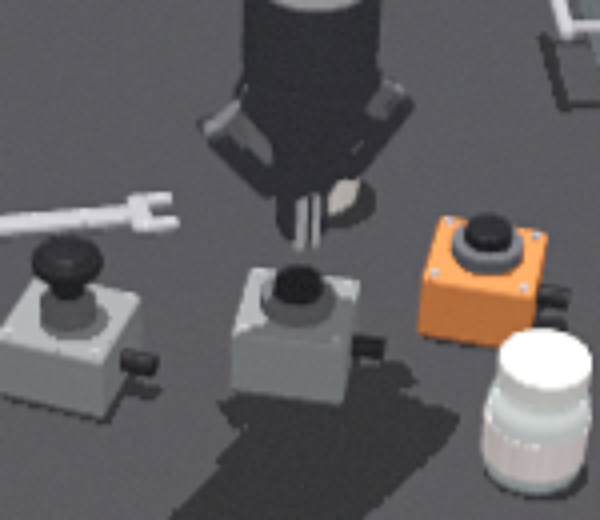

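The fingers hang over the flat grey button (scene crop 297,330; side crop 298,285), and the stop is well clear. I'll centre and press.

Call:
carry_out(motion=[[[0.3,0.2,1.0],[0,0,0],-1],[[0,0,1.2],[0,0,0],-1],[[0,0,0.6],[0,0,0],-1],[[0,0,0.4],[0,0,0],-1],[[0,0,0.3],[0,0,0],-1],[[0,0,0.3],[0,0,0],-1],[[0,0,0.1],[0,0,0],-1]])

```text
t: 11.15
tcp_pos: [0.618, 0.2777, 0.0619]
eef_rot: [3.134, 0.001, 1.903]
wrist_force: [-1.2, -1.2, 5.1]
finger_gap: 0.0003
```

Call:
carry_out(motion=[[[0,0,0.15],[0,0,0],-1],[[0,0,0.1],[0,0,0],-1],[[0,0,0.1],[0,0,0],-1]])

```text
t: 11.45
tcp_pos: [0.618, 0.2778, 0.0612]
eef_rot: [3.132, 0.002, 1.903]
wrist_force: [-2.3, -1.2, 8.6]
finger_gap: -0.0001
```

The force has risen past the spring's 5 N to 8.6 N at z = 0.061, so the button is right down. I'll raise the tool.

Call:
carry_out(motion=[[[0,0,0.1],[0,0,0],-1],[[0,0,-1],[0,0,0],-1],[[0,0,-3],[0,0,0],-1],[[0,0,-4],[0,0,0],-1],[[0,0,-4],[0,0,0],-1],[[0,0,-3],[0,0,0],-1],[[0,0,0],[0,0,0],-1],[[0,0,0],[0,0,0],-1],[[0,0,0],[0,0,0],-1]])

```text
t: 12.35
tcp_pos: [0.616, 0.2781, 0.2192]
eef_rot: [3.131, 0.0, 1.904]
wrist_force: [0.4, -0.2, -0.0]
finger_gap: -0.0
```

```bash
python3 - <<'E'
from h import *
from bench import r
s=r.read_state(); print(s["tcp_pos"],s["wrist_force"],abs(s["qvel"]).max())
P=np.c_[X,V]
for n in("side","scene"):
    d=r.get_image(n); cv2.imwrite(f"pics/{n}7.png",d["img"])
    hsv=cv2.cvtColor(d["img"],cv2.COLOR_BGR2HSV)
    m=((hsv[...,2]>(215 if n=="scene" else 195))&(hsv[...,1]<60)).astype(np.uint8)
    for c in cv2.findContours(m,cv2.RETR_EXTERNAL,cv2.CHAIN_APPROX_NONE)[0]:
        if cv2.contourArea(c)>400:
            p=((cast(d,c[:,0],0.046)[:,:2]-END)@P).astype(np.float32); rr=cv2.minAreaRect(p)
            if abs(rr[0][0])<.05: print(n,rr)
E
```

```text
[0.61604276 0.278077   0.21915282] [ 0.37444821 -0.20702724 -0.02225347] 0.014991265892334708
side ((0.000992603600025177, -0.05480824410915375), (0.10206670314073563, 0.059593815356492996), 89.4292221069336)
scene ((0.0025816839188337326, -0.05247703939676285), (0.10170859843492508, 0.060138121247291565), 89.40816497802734)
```

View pics/scene7.png

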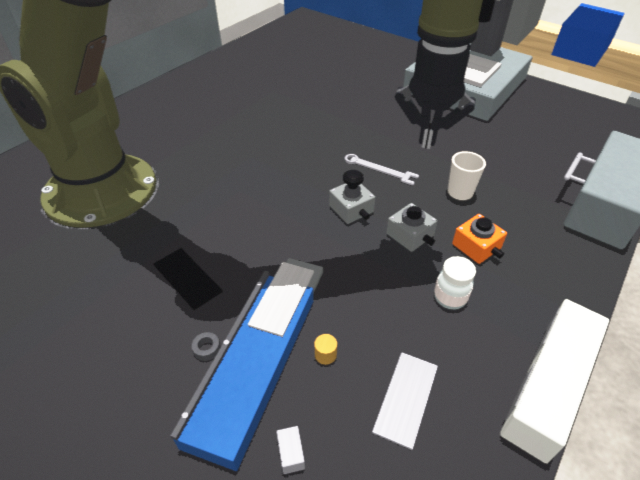

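View pics/side7.png

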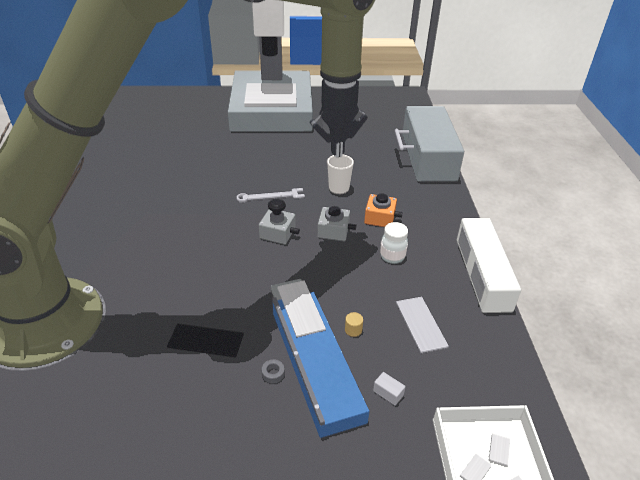

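The plate's rear edge reads y = -0.103 m (scene) and -0.106 m (side), so its centre is at -33 to -36 mm and it has not moved. Its front end is only in the arm's shadow. The button is back up, and all the bystanders are where they were.

```bash
python3 -c "
from bench import r
r.close_job(); print(r.read_state()['t'])"
```

```text
the job is handed in; nothing more can be done
the job is handed in; nothing more can be done
```

I pushed the plate along the ledge with shut fingers until it overhung the open end, then pressed the grey flat start button right down, let it up, and handed the job in at about 12.5 s.

- **Plate:** in the last clear view its centre was 33 mm short of the ledge end, so it overhangs by about 37 mm. It lay about 3 mm off the centreline with 0.35° of skew.
- **Check after pressing:** both cameras still put the centre at 33 to 36 mm short, judged from the rear edge because the front was in the arm's shadow. My estimate of the ledge end itself is good to about 3 mm, still inside the allowed range.
- **Start button:** it reached 8.6 N at z = 0.061 m, about 6 mm down. After I backed off, the wrist force was near zero and the pictures showed the button up. I had no direct reading of its travel.
- **Everything else:** the stop button, the orange look-alike and the bystanders look unmoved, judged by eye. The arm ended clear of everything, 0.15 m above the start button.

No check failed. The two cameras disagreed by about 6 mm on the ledge end, so I averaged them; on the final rear edge they agreed within about 2 mm.

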